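# Step the copy stand's filter wheel round to the polariser

### The arm

A 6-joint arm with a two-finger parallel gripper is mounted at the origin on the work surface. World frame = base frame: x ahead of the robot, y to its left, z up, the work surface at z = 0. Lengths are in m, angles in rad, forces in N, time in s.
With the tool pointing down it reaches from about 0.35 to 0.975 m from the base axis. Payload 4.9 kg.
Tool frame: the origin (TCP) lies at the very end of the fingers, on their centre line; the grasp point (between the pads) lies 19 mm behind it; y points along the fingers, z is the direction in which the jaws open and shut, and the axes are right-handed (so a half turn about y gives the same grasp; the last joint's range is limited). The gripper opens to 85 mm and grips with 20 to 120 N. Pads are 22 mm wide; open, the fingers measure 114 mm over their backs; the gripper's body (76 mm by 85 mm) begins 54 mm behind the grasp point. The pads swing forward as they close: fully open they stand 13 mm farther back than shut.
Start: joints at [1.211, 0.053, 1.613, -0, 1.476, -0.119], TCP at [0.149, 0.607, 0.231] pointing down, gripper open.
Joint ranges: [-3.01, 3.01], [-1.01, 2.22], [0.06, 2.58], [-1.02, 4.17], [0.09, 2.62], [-3.14, 3.14]. Speed limits (rad/s): [2.57, 2.57, 3.14, 3.14, 3.14, 3.14].

### API

Orientations are given as a rotation vector (axis times angle).
In Python, from station import monitor, viewer, ticket gives the robot as it stands.
- The arm moves only by the tool servo_tool, never from a script. Its argument "commands" is one flat list of numbers, 7 for each row, row after row: the turn, a rotation vector about the tool's x, y, z in rad, then the shift along the tool's x, y, z in cm, then the opening, from 0 (shut) to 1 (fully open). In form: [rx, ry, rz, dx, dy, dz, claw, rx, ry, rz, dx, dy, dz, claw, ...]. A call has 1 to 20 rows; each row shifts and turns the pose as measured when the row begins, along the tool's axes as they then stand; what a row does not reach is not made up. A row lasts 1/10 s, in which the tool goes at most 50 mm and 8.59 degrees, less where a joint would pass 70% of its speed; a pose out of reach is approached as far as the arm can. A call is refused whole if a number of a shift passes 5 or a number of a turn 0.15, either way. A call with a gripper value outside its range is refused whole. The fingers move at their own pace and stop on an object; "grip_force" is the grip in N (left out, the last holds). Time passes only in rows, so rows that do not move let the fingers close. It gives the time, the measured TCP pose, the force and the opening at its end, in the units of the state.
- monitor.get_obs(): the state, without advancing time (a new reading comes with each control period).
- viewer.get_image(name): name is "side" or "top" or "wrist"; returns a dict with "frame" (384x512x3 uint8, red, green, blue), "depth" (384x512 float32, m along the optical axis (not along the pixel's ray), 0 where there is no reading), "camera_matrix" (3x3 intrinsics, pixels), "dist_coeffs" ([k1, k2, p1, p2, k3] as OpenCV has them; the pictures are not rectified), "cam_to_world" (4x4, takes a point from camera to world coordinates). Camera axes: x right, y down, z forward; pixel columns grow to the right and rows downward; lengths in m; the calibration is good to about 2 mm. A picture is of the moment at which its call begins.
- ticket.finish_job(): hands the job in, once; it reports no verdict.
The state is a dict: "t": time; "q": joint angles; "dq": joint speeds; "effort": joint torques, N m; "tool_pos": TCP position; "tool_rot": TCP orientation; "contact_force": force on the tool from outside, world axes, zero at the start; "wrist_torque": the same for the moment, N m; "opening": finger opening in m.
Only numpy, scipy, OpenCV 4.12 (cv2) and the standard library are available. Lean on these libraries where they do the work, as an engineer would, in place of code of your own. Each camera call takes 0.05 s, during which the arm holds its last target.

### The job

The polariser has to be in front of the copy-stand camera to cut the glare on the old binding. With a fingertip, push the filter wheel round by its tabs, either way, until the polariser (the filter in the tall knurled ring, at the place labelled with three dots) has clicked into place straight below the lens, then draw the hand clear. Push gently and only push: do not grip the tabs or pick anything up, keep off the filters and the camera with its lens, and leave the book and the other things around the stand where they are.

Things in the scene. Friction and masses are not known exactly. Their poses are not given: they have to be found in the camera images.
- stand: Copy stand, fixed, place and yaw vary. Origin on the table below the wheel's vertical axle; y points from the axle to lens and column. Grey board x -160..160, y -150..260 mm, top at 18 mm; 40 mm square column at y = 215 mm, 418 mm high; 34 mm wide bar under the wheel, from column to axle only. Things on the board stay below 120 mm. The wheel's half away from the lens is free above and below.
- camera: Camera with macro lens and carriage, fixed on the column, same origin and axes as the stand. Black lens barrel 42 mm in diameter, pointing down, from 190 to 260 mm above the table, axis at stand y = 55 mm; camera body 50 x 50 mm up to 330 mm; arm 30 mm wide back to the column. Not to be touched.
- lens_axis (a point): Centre of the lens's front face, 190 mm above the table, 55 mm from the wheel's axle.
- filter_wheel (a joint): Turn of the wheel, rad, counter-clockwise from above; 0 (and each full turn) = polariser under the lens. No stops. Dark disc 172 mm wide, 165-171 mm above the table, five places 72 degrees apart, each with a sprung detent; it starts in one of the other four (settled within 1 s). A tab takes up to 5 N, most just before half a step; past half the wheel snaps on by itself into the next detent and stays.
- tabs: The five aluminium tabs, one per place, pointing straight out of the rim; origin on the axle, 165 mm above the table, turning with the wheel. Each is a flat bar 12 mm wide, 86 to 118 mm from the axle, 165 to 171 mm above the table; its outer 8 mm is turned up to 181 mm. They are pushed sideways, along the rim.
- tab_1 (a point): Tab of the place with one dot (slim filter): middle of the tab's upper face, 105 mm from the axle, 171 mm above the table. Counter-clockwise from above the places follow 1, 2, 3, 4, 5. Each tab lies on the line from the axle through its own filter; the white label dots, 5 mm wide, lie between filter and tab.
- tab_2 (a point): The same for two dots (slim-ringed filter).
- tab_3 (a point): The same for three dots: the polariser's own tab.
- tab_4 (a point): The same for four dots (slim-ringed filter).
- tab_5 (a point): The same for five dots (solid blanking cap).
- polariser (a point): Centre of the top of the polariser's ring, 55 mm from the axle, 185 mm above the table. The ring is knurled aluminium, 49 mm in diameter with an 8 mm wide rim, 14 mm high above the disc; the other four are 39 mm in diameter and only 4 mm high (three slim-rimmed glasses and a solid cap).
- filters: The five filters in their rings, on the disc; origin on the axle, 165 mm above the table, turning with the wheel. Not to be touched.
- book: Old brown leather book with brass clasps, 140 x 190 x 45 mm, lying on the board below the lens; origin at the centre of its underside. Bystander.
- blower: Black rubber air blower, standing on the board, 48 mm in diameter, 98 mm high with its nozzle; origin under its centre. Bystander.
- loupe: Black stand loupe, 40 mm in diameter, 40 mm high, on the board; origin under its centre. Bystander.
- spare_filter: Loose filter in an aluminium ring, 43 mm in diameter, 7 mm high, lying on the board; origin under its centre. Bystander, not the one to use.
- weight: Brass paper weight with a small knob, 40 mm in diameter, 48 mm high, on the board; origin under its centre. Bystander.
- brush: Dusting brush lying on the table right of the stand. Bystander.
- folder: Bone folder, 20 x 130 x 5 mm, lying on the table right of the stand. Bystander.

How it is judged:
By the outcome, as a careful person would: the job done as asked, in the order asked, and still so for the second after the job is handed in, with the robot touching nothing.
It also fails if it takes over 45 s, if anything falls off the work surface, if the arm or the gripper's body presses on something with over 40 N, if the wrist force passes 120 N, or if a joint passes its speed limit or range.

## Working session

There is one attempt and no reset: what is moved stays moved. The work goes in short steps, Python scripts to look and compute and a tool call to move; the robot and the scene stay as the last step left them, time stands still between calls to the robot, and variables do not carry over. Pictures are saved under pics/ and viewed, and the job is handed in when it is done.

Besides the shell and the picture viewer there is one more tool, called after "Call:" as name(argument=value, ...) on one line, values as JSON. servo_tool: Moves the arm, as the interface text tells. Its arguments: {"type":"object","properties":{"commands":{"type":"array","items":{"type":"number"}},"grip_force":{"type":"number"}},"required":["commands"]}

```bash
mkdir -p pics; ls; python3 - <<'E'
from station import monitor, viewer, ticket
import cv2,numpy as np
o=monitor.get_obs(); print(o)
for n in ["side","top","wrist"]:
    d=viewer.get_image(n); cv2.imwrite(f"pics/{n}0.png",d["frame"][:,:,::-1]); np.savez(f"{n}0.npz",**d)
    print(n,d["camera_matrix"],d["dist_coeffs"],d["cam_to_world"].round(3))
E
```

```text
pics
{'t': 0.0, 'q': array([ 1.21100512e+00,  5.33514194e-02,  1.61429972e+00,  7.99005027e-06,
        1.47599745e+00, -1.19008161e-01]), 'dq': array([ 0.00035571, -0.00114915, -0.00050595,  0.00171985,  0.00102737,
       -0.00272501]), 'effort': array([-8.97542814e-04, -3.93701792e+01, -3.70173562e+01, -2.12835416e-04,
        7.50994252e-03,  6.25903382e-06]), 'tool_pos': array([0.14882041, 0.60638046, 0.23006298]), 'tool_rot': array([-1.5645154 ,  0.18947012, -0.18869046]), 'contact_force': array([ 0.33208927,  0.35809439, -0.20541193]), 'wrist_torque': array([-0.00737981,  0.04543877,  0.00164258]), 'opening': 0.0853925646909844}
side [[409.86145983   0.         260.63523715]
 [  0.         409.86145983 185.37426402]
 [  0.           0.           1.        ]] [0.0398022 0.        0.        0.        0.       ] [[ 0.745 -0.492  0.449  0.081]
 [-0.666 -0.566  0.485 -0.582]
 [ 0.016 -0.661 -0.75   0.794]
 [ 0.     0.     0.     1.   ]]
top [[367.98595818   0.         252.08755635]
 [  0.         367.98595818 189.48899549]
 [  0.           0.           1.        ]] [0.01110343 0.         0.         0.         0.        ] [[ 0.012 -0.996  0.085  0.395]
 [-1.    -0.011  0.009 -0.166]
 [-0.008 -0.085 -0.996  1.097]
 [ 0.     0.     0.     1.   ]]
wrist [[303.08728786   0.         253.12105285]
 [  0.         303.08728786 191.40740551]
 [  0.           0.           1.        ]] [-0.05349883  0.          0.          0.          0.        ] [[ 0.239  0.921  0.308  0.069]
 [ 0.971 -0.226 -0.077  0.626]
 [-0.001  0.318 -0.948  0.373]
 [ 0.     0.     0.     1.   ]]
```

View pics/side0.png

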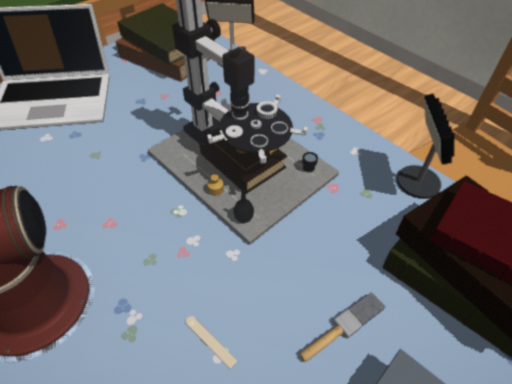

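View pics/top0.png

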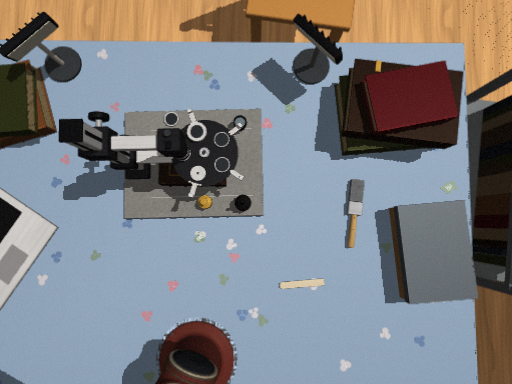

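```bash
python3 - <<'E'
import cv2
a=cv2.imread("pics/top0.png")[95:225,110:270]; b=cv2.imread("pics/side0.png")[60:240,140:340]
cv2.imwrite("pics/top0c.png",cv2.resize(a,None,fx=5,fy=4.5,interpolation=3) if 0 else cv2.resize(a,(720,585),interpolation=2))
cv2.imwrite("pics/side0c.png",cv2.resize(b,(660,594),interpolation=2))
E
```

```text
(no output)
```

View pics/top0c.png

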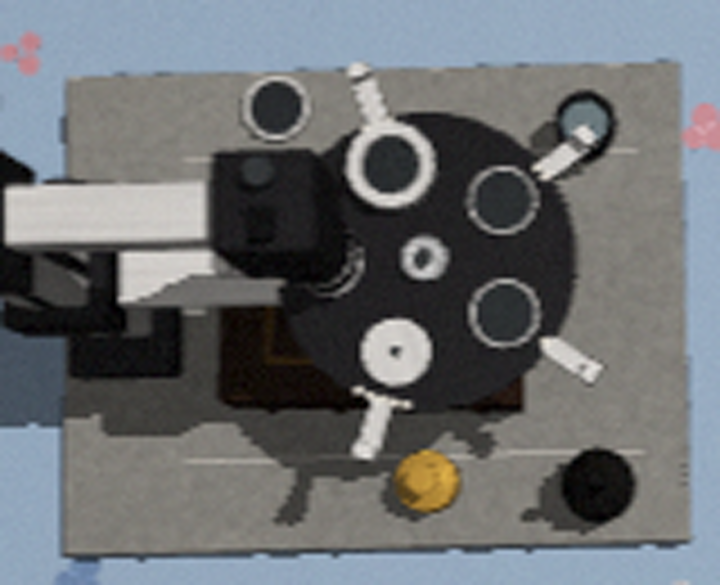

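View pics/side0c.png

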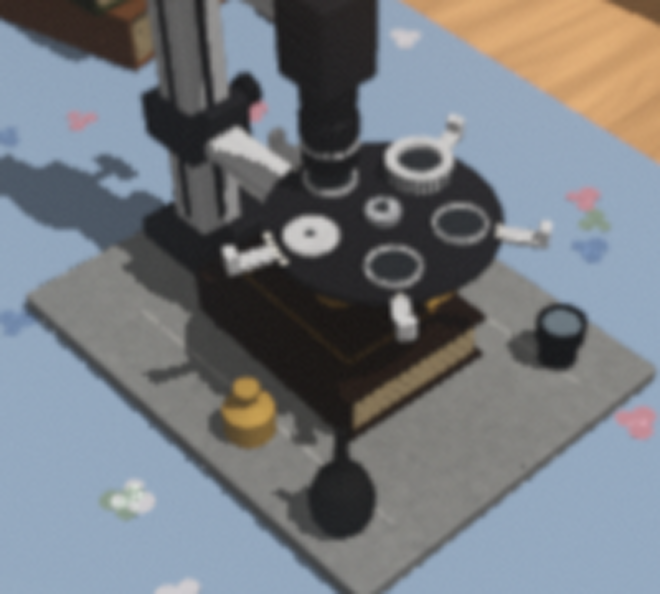

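View pics/wrist0.png

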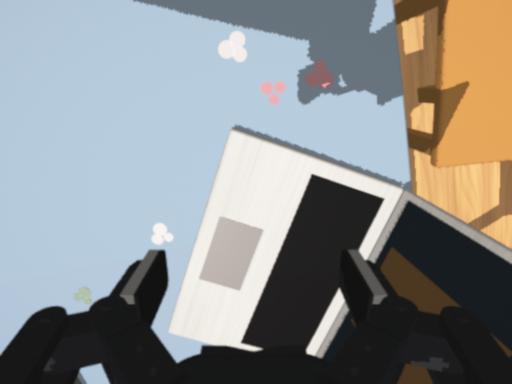

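```bash
cat > h.py <<'E'
import cv2,numpy as np
def ray(d,uv,z):
    p=cv2.undistortPoints(np.array(uv,float).reshape(-1,1,2),d["camera_matrix"],d["dist_coeffs"])[:,0]
    T=d["cam_to_world"]; r=np.c_[p,np.ones(len(p))]@T[:3,:3].T; c=T[:3,3]
    return c+r*((np.array(z)-c[2])/r[:,2])[:,None] if np.ndim(z) else c+r*((z-c[2])/r[:,2])[:,None]
E
python3 - <<'E'
import cv2,numpy as np
from h import *
for n,roi in (("top",(170,100,245,215)),("side",(190,80,320,180))):
    d=np.load(n+"0.npz"); f=d["frame"]; x0,y0,x1,y1=roi
    m=(f.min(2)>150).astype(np.uint8); mm=np.zeros_like(m); mm[y0:y1,x0:x1]=m[y0:y1,x0:x1]
    k,l,s,c=cv2.connectedComponentsWithStats(mm)
    print(n)
    for i in range(1,k):
        if s[i,4]>=6: print(s[i],c[i].round(1),ray(d,c[i],.172)[0].round(4), d["depth"][l==i].mean().round(3))
d=np.load("top0.npz")
# board corners (crop px)
cr=np.array([[65,80],[680,63],[690,540],[62,555]])/4.5+[110,95]
print(ray(d,cr,.018).round(4))
E
```

```text
top
[209 100   5   4   8] [210.4 102. ] [ 0.6989 -0.0468  0.172 ] 1.124
[219 100   3   8   9] [219.8 103.8] [ 0.6945 -0.0711  0.172 ] 1.123
[222 100  11   7  31] [227.  102.6] [ 0.6978 -0.0897  0.172 ] 1.124
[234 100   3   3   6] [235.  100.8] [ 0.7026 -0.1101  0.172 ] 1.125
[230 100  15   9  45] [238.2 104.1] [ 0.694  -0.1185  0.172 ] 1.122
[197 102   6   4   9] [199.2 103.3] [ 0.6951 -0.0181  0.172 ] 1.123
[187 107   5   5  19] [188.9 109.4] [0.679  0.0081 0.172 ] 1.005
[205 106   7   4  11] [207.5 107.6] [ 0.684  -0.0398  0.172 ] 1.122
[226 107   5   2   6] [228.  107.7] [ 0.6844 -0.0924  0.172 ] 1.122
[170 112   8   4   9] [173.6 112.8] [0.6696 0.0473 0.172 ] 1.098
[187 113  19  28 188] [195.1 127.4] [ 0.632  -0.0091  0.172 ] 0.938
[237 123   5   4  14] [239.4 124.4] [ 0.6411 -0.1223  0.172 ] 0.885
[229 127  10   8  40] [233.4 130.4] [ 0.6253 -0.1072  0.172 ] 0.945
[200 148   9   9  40] [203.7 151.8] [ 0.5689 -0.0324  0.172 ] 0.907
[191 166  15  15 168] [197.7 172.6] [ 0.5154 -0.0185  0.172 ] 0.929
[230 170  14  10  64] [236.4 174.1] [ 0.5126 -0.1166  0.172 ] 0.93
[189 181  12  1
[... 271 characters left out ...]
14 137] [215.5 105. ] [0.5445 0.0867 0.172 ] 1.063
[257  99  23  16 169] [268.3 105.5] [0.6408 0.0016 0.172 ] 1.032
[310 115  10  10  32] [314.2 118.5] [ 0.69   -0.1055  0.172 ] 1.239
[252 121   8   5  17] [256.4 123.6] [ 0.5741 -0.0301  0.172 ] 0.946
[303 125   6   6  30] [305.4 127.6] [ 0.6504 -0.1149  0.172 ] 1.082
[226 126  16  11 136] [233.8 130.9] [ 0.518  -0.0158  0.172 ] 0.932
[291 128  11   5  50] [296.1 130. ] [ 0.6283 -0.1068  0.172 ] 1.001
[208 133  17   8  64] [215.9 137. ] [ 0.4744 -0.0055  0.172 ] 0.923
[259 150   7   9  43] [261.5 154.2] [ 0.5152 -0.1136  0.172 ] 0.884
[[ 0.7137  0.2301  0.018 ]
 [ 0.7294 -0.1796  0.018 ]
 [ 0.4127 -0.1892  0.018 ]
 [ 0.3982  0.2191  0.018 ]]
```

```bash
python3 - <<'E'
from station import monitor
from scipy.spatial.transform import Rotation as R
o=monitor.get_obs(); print(R.from_rotvec(o["tool_rot"]).as_matrix().round(3),o["tool_pos"])
E
```

```text
[[ 0.971 -0.001  0.238]
 [-0.238 -0.002  0.971]
 [-0.    -1.    -0.002]] [0.1488583  0.60649871 0.23031777]
```

Call:
servo_tool(commands=[0,0,0,0,-2.2,0,0,0,0,0,0,-2.2,0,0,0,0,0,0,-2.2,0,0,0,0,0,0,-2.2,0,0,0,0,0,0,-2.2,0,0,0,0,0,0,-2.2,0,0,0,0,0,0,-2.2,0,0,0,0,0,0,-2.2,0,0,0,0,0,0,-2.2,0,0,0,0,0,0,-2.2,0,0], grip_force=20)

```text
t: 1.15
tool_pos: [0.1483, 0.6049, 0.4467]
tool_rot: [-1.584, 0.194, -0.185]
contact_force: [0.1, 0.6, -0.9]
opening: -0.0
```

Call:
servo_tool(commands=[0,0,0,2.4,0,-3.0,0,0,0,0,2.4,0,-3.0,0,0,0,0,2.4,0,-3.0,0,0,0,0,2.4,0,-3.0,0,0,0,0,2.4,0,-3.0,0,0,0,0,2.4,0,-3.0,0,0,0,0,2.4,0,-3.0,0,0,0,0,2.4,0,-3.0,0,0,0,0,2.4,0,-3.0,0,0,0,0,2.4,0,-3.0,0])

```text
t: 2.15
tool_pos: [0.3133, 0.2478, 0.4513]
tool_rot: [-1.583, 0.186, -0.178]
contact_force: [1.2, 0.9, 0.9]
opening: 0.0001
```

Call:
servo_tool(commands=[0,0,0,2.4,0,-3.0,0,0,0,0,2.4,0,-3.0,0,0,0,0,2.4,0,-3.0,0,0,0,0,2.4,0,-3.0,0,0,0,0,2.4,0,-3.0,0,0,0,0,2.4,0,-3.0,0,0,0,0,2.4,0,-3.0,0,0,0,0,2.4,0,-3.0,0,0,0,0,2.4,0,-3.0,0,0,0,0,2.4,0,-3.0,0,0,0,0,0,0,0,0])

```text
t: 3.25
tool_pos: [0.4814, -0.1185, 0.4527]
tool_rot: [-1.582, 0.192, -0.181]
contact_force: [1.1, 1.0, -1.1]
opening: 0.0003
```

```bash
cat > st.py <<'E'
from station import monitor,viewer
import sys,cv2,numpy as np
from scipy.spatial.transform import Rotation as R
o=monitor.get_obs(); M=R.from_rotvec(o["tool_rot"]).as_matrix()
print(M.round(3),o["tool_pos"].round(4),o["q"].round(2),o["contact_force"].round(1))
print("axle in tool mm",(M.T@(np.array([.569,-.031,.168])-o["tool_pos"])*1000).round(1))
for n in sys.argv[2:]:
    d=viewer.get_image(n); f=d["frame"][:,:,::-1]; np.savez(n+sys.argv[1]+".npz",**d)
    if n=="top": f=cv2.resize(f[85:235,110:310],(800,600),interpolation=2)
    if n=="side": f=cv2.resize(f[20:245,140:440],(800,600),interpolation=2)
    cv2.imwrite(f"pics/{n}{sys.argv[1]}.png",f)
E
python3 st.py 1 top side wrist
```

```text
[[ 0.972 -0.009  0.235]
 [-0.235 -0.018  0.972]
 [-0.005 -1.    -0.019]] [ 0.4814 -0.1185  0.4527] [-0.38 -0.29  1.56 -0.02  1.87 -1.72] [ 1.1  1.  -1.1]
axle in tool mm [ 66.  282.3 111.1]
```

View pics/wrist1.png

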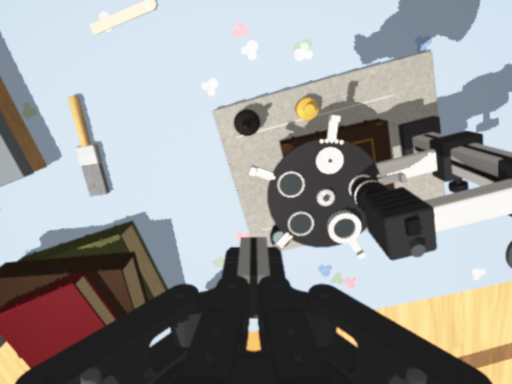

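View pics/top1.png

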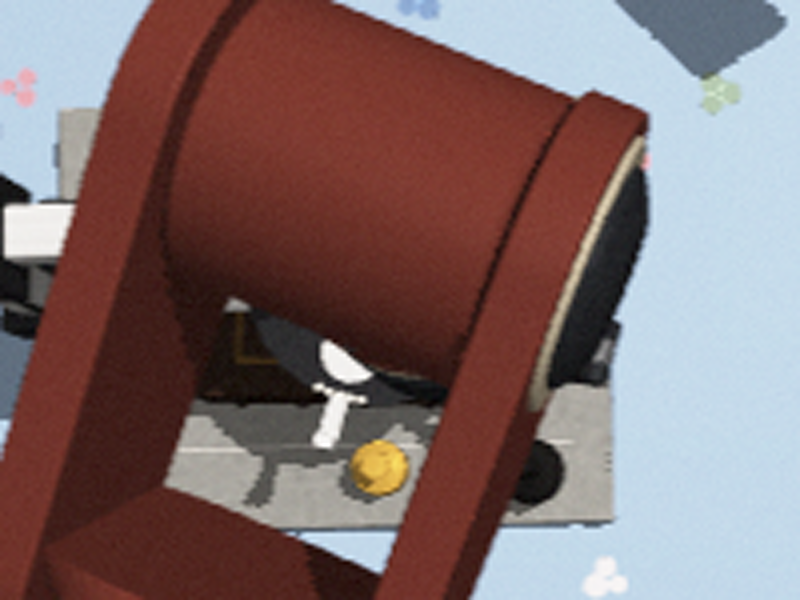

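View pics/side1.png

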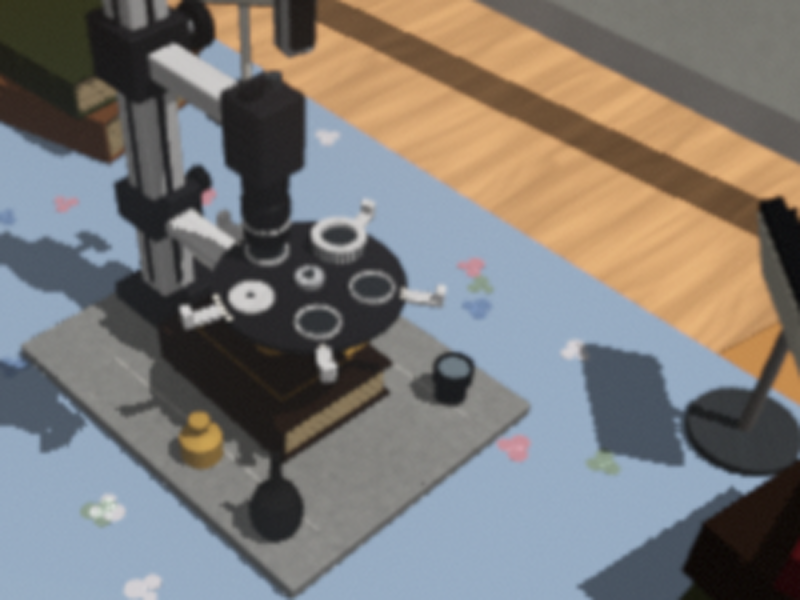

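```bash
python3 - <<'E'
import numpy as np
d=np.load("top1.npz");f=d["frame"].astype(int);Z=d["depth"]
m=(f[...,0]>f[...,2]+25)&(Z>0)&(Z<0.75)
v,u=np.nonzero(m);K=d["camera_matrix"]
p=np.c_[(u-K[0,2])/K[0,0],(v-K[1,2])/K[1,1],np.ones(len(u))]*Z[m][:,None]
w=p@d["cam_to_world"][:3,:3].T+d["cam_to_world"][:3,3]-[.4814,-.1185,.4527]
for a in np.arange(.0,.6,.05):
    s=w[(w[:,2]>=a)&(w[:,2]<a+.05)&(w[:,0]>-.25)]
    if len(s): print(round(a,2),len(s),s.min(0).round(3),s.max(0).round(3))
print(Z[Z>0].min())
E
```

```text
0.15 3 [-0.036 -0.003  0.158] [-0.035  0.009  0.198]
0.2 1843 [-0.25  -0.037  0.203] [-0.017  0.154  0.25 ]
0.25 18251 [-0.25  -0.062  0.25 ] [0.06  0.153 0.3  ]
0.3 10446 [-0.093 -0.061  0.3  ] [0.056 0.084 0.326]
0.32298598
```

```bash
python3 - <<'E'
import numpy as np
d=np.load("top1.npz");f=d["frame"].astype(int);Z=d["depth"]
m=(Z>0)&(Z<0.70)
v,u=np.nonzero(m);K=d["camera_matrix"]
p=np.c_[(u-K[0,2])/K[0,0],(v-K[1,2])/K[1,1],np.ones(len(u))]*Z[m][:,None]
w=p@d["cam_to_world"][:3,:3].T+d["cam_to_world"][:3,3]-[.4814,-.1185,.4527]
for a in np.arange(-.3,.1,.03):
    s=w[(w[:,0]>=a)&(w[:,0]<a+.03)]
    if len(s):
        e=s[s[:,1]>s[:,1].max()-.01]
        print(round(a,2),len(s),s.min(0).round(3),s.max(0).round(3),"edge z",e[:,2].min().round(3),e[:,2].max().round(3))
E
```

```text
-0.27 779 [-0.263  0.048  0.226] [-0.24   0.16   0.278] edge z 0.243 0.256
-0.24 3063 [-0.24   0.038  0.223] [-0.21   0.152  0.282] edge z 0.243 0.259
-0.21 3007 [-0.21   0.028  0.226] [-0.18   0.138  0.282] edge z 0.247 0.262
-0.18 2968 [-0.18   0.005  0.234] [-0.15   0.127  0.284] edge z 0.248 0.264
-0.15 3134 [-0.15  -0.008  0.212] [-0.12   0.113  0.291] edge z 0.253 0.267
-0.12 3740 [-0.12  -0.02   0.211] [-0.09   0.11   0.301] edge z 0.258 0.284
-0.09 2570 [-0.09  -0.032  0.211] [-0.06   0.102  0.312] edge z 0.283 0.292
-0.06 3194 [-0.06  -0.053  0.135] [-0.03   0.09   0.323] edge z 0.294 0.303
-0.03 5247 [-0.03  -0.063  0.071] [-0.     0.078  0.326] edge z 0.304 0.314
-0.0 3626 [ 0.    -0.063  0.274] [0.03  0.066 0.324] edge z 0.315 0.323
0.03 995 [ 0.03  -0.022 -0.043] [0.06  0.32  0.322] edge z -0.031 -0.025
0.06 390 [ 0.06   0.278 -0.042] [ 0.09   0.322 -0.025] edge z -0.031 -0.026
0.09 138 [ 0.09   0.279 -0.04 ] [ 0.101  0.322 -0.025] edge z -0.03 -0.026
```

Call:
servo_tool(commands=[0.02,0,-0.005,-0.8,0,1.0,0,0,0,0,0,0,1.0,0,0,0,0,0,0,1.0,0,0,0,0,0,3,0,0,0,0,0,0,3,0,0,0,0,0,0,3,0,0,0,0,0,0,3,0,0,0,0,0,0,3,0,0,0,0,0,0,3,0,0,0,0,0,0,3,0,0,0,0,0,0,1.5,0,0,0,0,0,0,0,0,0])

```text
t: 4.6
tool_pos: [0.4821, -0.0647, 0.2287]
tool_rot: [-1.561, 0.151, -0.182]
contact_force: [1.0, 0.2, 0.3]
opening: 0.0003
```

```bash
python3 st.py 2 side wrist
```

```text
[[ 0.978  0.02   0.21 ]
 [-0.21   0.001  0.978]
 [ 0.019 -1.     0.005]] [ 0.4821 -0.0647  0.2287] [-0.29 -0.3   1.94  0.01  1.48 -1.65] [1.  0.2 0.3]
axle in tool mm [76.6 62.4 50.9]
```

Call:
servo_tool(commands=[-0.005,0.03,0.02,0,0,0,0,0,0,0,0.3,0,-1.0,0,0,0,0,0,0,-1.0,0,0,0,0,0,0,-1.0,0,0,0,0,0,0,0,0])

```text
t: 5.2
tool_pos: [0.4826, -0.0989, 0.2404]
tool_rot: [-1.566, 0.176, -0.203]
contact_force: [-0.5, -0.8, 0.3]
opening: 0.0002
```

```bash
python3 st.py 2 side wrist
```

```text
[[ 0.971  0.017  0.239]
 [-0.239 -0.006  0.971]
 [ 0.018 -1.    -0.002]] [ 0.4826 -0.0989  0.2404] [-0.35 -0.29  1.91  0.    1.5  -1.68] [-0.5 -0.8  0.3]
axle in tool mm [66.4 73.4 86.7]
```

View pics/side2.png

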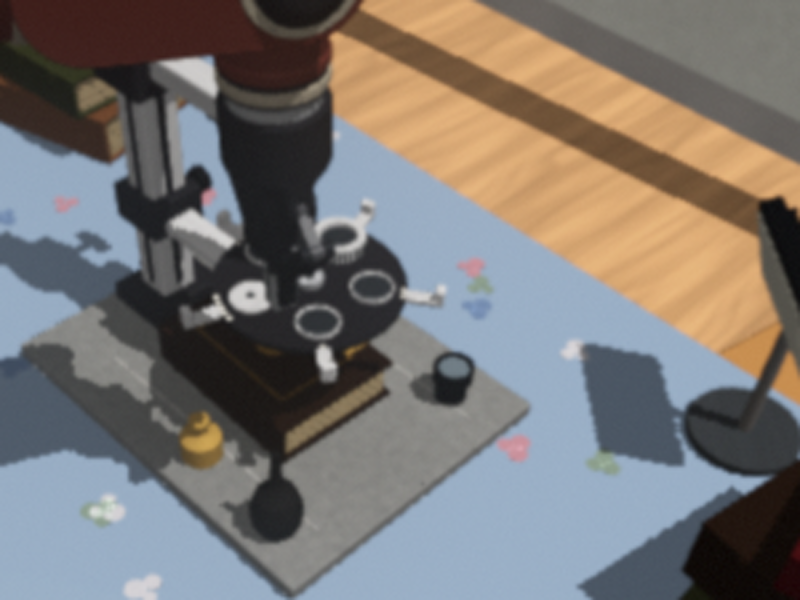

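View pics/wrist2.png

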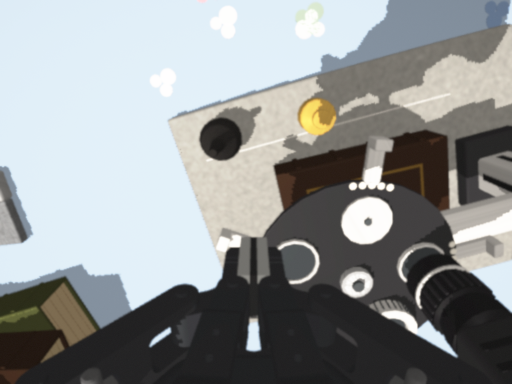

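Call:
servo_tool(commands=[0,0,0.02,-0.9,0,0.4,0,0,0,0,0,0,0,0,0,0,0,0,1,0,0,0,0,0,0,1,0,0,0,0,0,0,1,0,0,0,0,0,0,1,0,0,0,0,0,0,0,0,0])

```text
t: 6.0
tool_pos: [0.4727, -0.0902, 0.1945]
tool_rot: [-1.562, 0.194, -0.181]
contact_force: [0.2, -0.1, -0.3]
opening: 0.0
```

```bash
python3 st.py 3 side wrist
```

```text
[[ 0.972 -0.008  0.237]
 [-0.237  0.002  0.972]
 [-0.008 -1.    -0.   ]] [ 0.4727 -0.0902  0.1945] [-0.34 -0.27  1.97 -0.    1.45 -1.67] [ 0.2 -0.1 -0.3]
axle in tool mm [79.8 25.8 80.3]
```

View pics/side3.png

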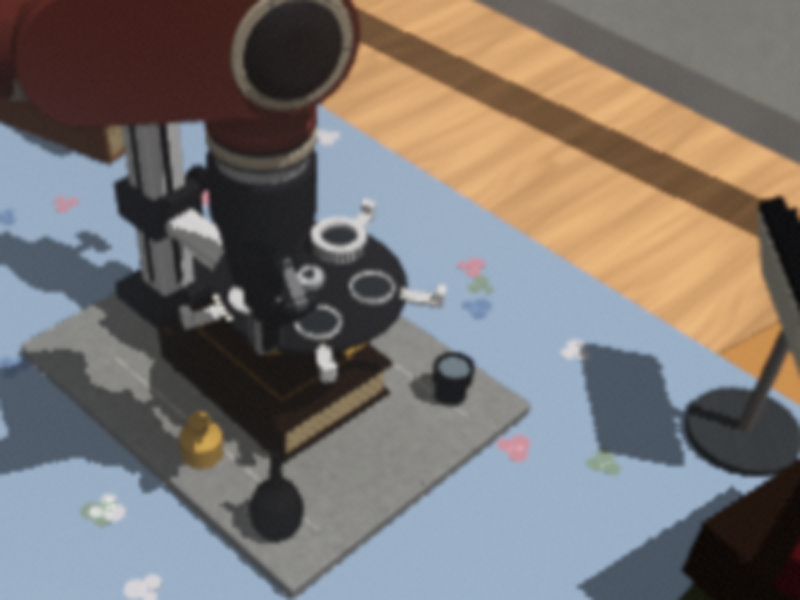

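View pics/wrist3.png

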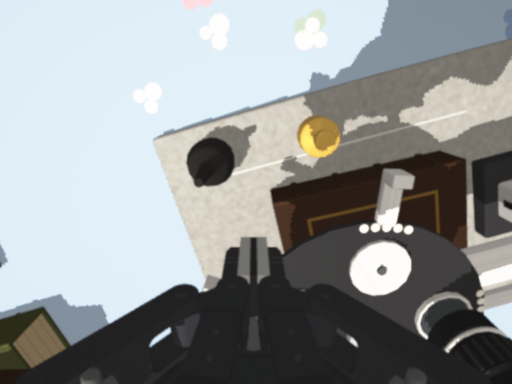

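Call:
servo_tool(commands=[0,0,-0.008,0,1.2,0,0,0,0,0,0,1.2,0,0,0,0,0,0,1.2,0,0,0,0,0,0,0,0,0,0,0,0.8,0,-0.5,0,0,0,0,0.8,0,-0.5,0,0,0,0,0,0,0,0])

```text
validation failed for argument at $.co...
```

```bash
python3 st.py 4 side
```

```text
[[ 0.972 -0.005  0.237]
 [-0.237  0.001  0.972]
 [-0.005 -1.    -0.   ]] [ 0.4736 -0.0905  0.1963] [-0.34 -0.27  1.97 -0.    1.45 -1.67] [ 0.5 -0.   0.2]
axle in tool mm [78.8 27.8 80.4]
```

View pics/side4.png

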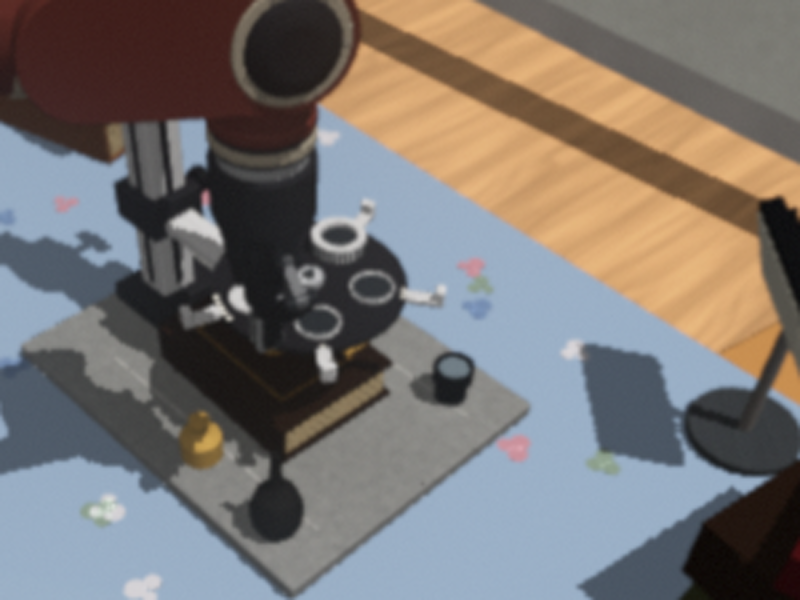

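Call:
servo_tool(commands=[0,0,0,0,1.2,0,0,0,0,0,0,1.2,0,0,0,0,0,0,1.2,0,0,0,0,0,0,0,0,0,0,0,0,0.8,0,-0.5,0,0,0,0,0.8,0,-0.5,0,0,0,0,0,0,0,0])

```text
t: 6.85
tool_pos: [0.4889, -0.1057, 0.1589]
tool_rot: [-1.564, 0.189, -0.186]
contact_force: [-0.4, -0.6, 0.6]
opening: -0.0002
```

```bash
python3 st.py 5 side
```

```text
[[ 0.972 -0.002  0.237]
 [-0.237 -0.001  0.972]
 [-0.002 -1.    -0.001]] [ 0.4889 -0.1057  0.1589] [-0.36 -0.19  1.97 -0.    1.37 -1.69] [-0.4 -0.6  0.6]
axle in tool mm [60.1 -9.3 91.5]
```

View pics/side5.png

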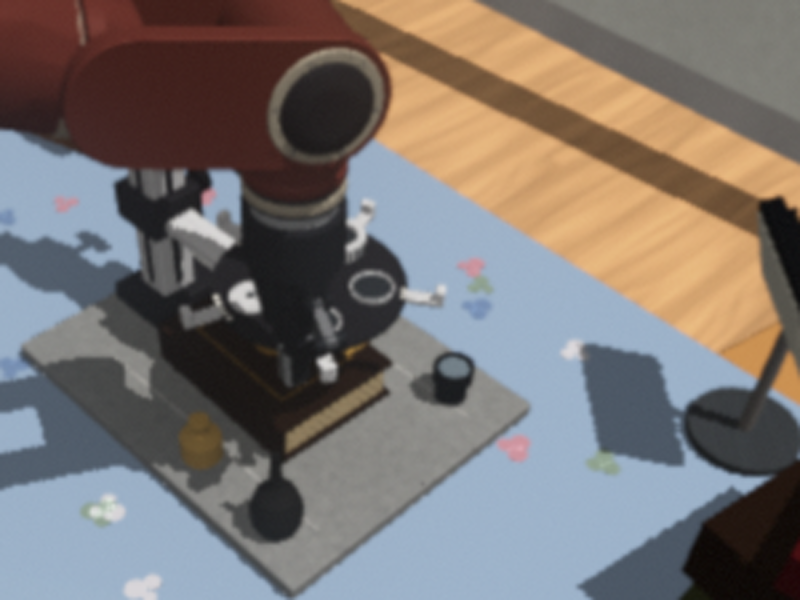

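Call:
servo_tool(commands=[0,0,0,0.9,0,-0.5,0,0,0,0,0.9,0,-0.45,0,0,0,0,0.95,0,-0.35,0,0,0,0,0.95,0,-0.3,0])

```text
t: 7.3
tool_pos: [0.5224, -0.1299, 0.1588]
tool_rot: [-1.56, 0.19, -0.184]
contact_force: [-2.4, 2.6, 0.0]
opening: -0.0002
```

```bash
python3 st.py 6 side
```

```text
[[ 0.972 -0.004  0.236]
 [-0.236  0.003  0.972]
 [-0.004 -1.     0.002]] [ 0.5224 -0.1299  0.1588] [-0.38 -0.1   1.88  0.    1.36 -1.72] [-2.4  2.6  0. ]
axle in tool mm [ 21.9  -9.  107.1]
```

View pics/side6.png

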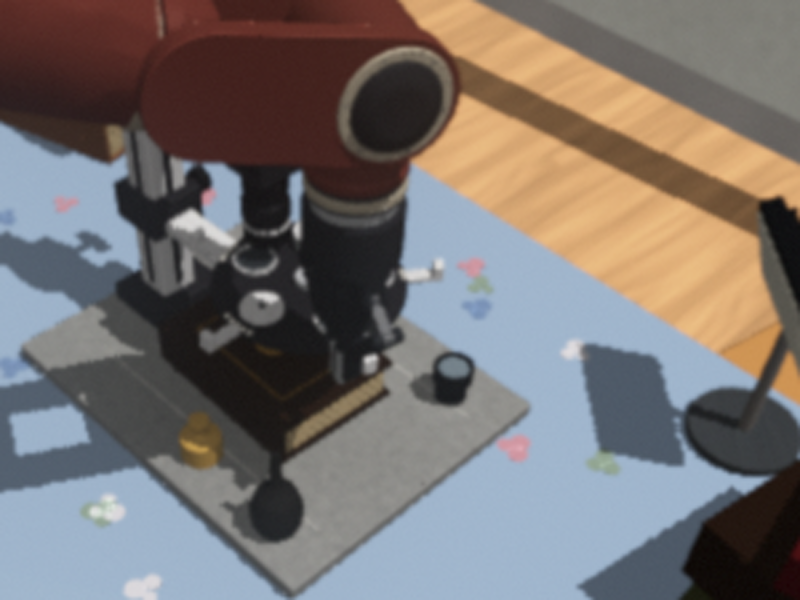

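Call:
servo_tool(commands=[0,0,0,1.1,0,-0.25,0,0,0,0,1.0,0,-0.05,0,0,0,0,1.0,0,0.0,0,0,0,0,0.9,0,0.1,0,0,0,0,0,0,0,0])

```text
t: 7.85
tool_pos: [0.5647, -0.1436, 0.1583]
tool_rot: [-1.562, 0.191, -0.184]
contact_force: [-0.4, 0.3, -0.3]
opening: -0.0002
```

```bash
python3 st.py 7 side
```

```text
[[ 0.972 -0.005  0.237]
 [-0.237  0.002  0.972]
 [-0.005 -1.     0.   ]] [ 0.5647 -0.1436  0.1583] [-0.38  0.01  1.78 -0.    1.36 -1.71] [-0.4  0.3 -0.3]
axle in tool mm [-22.5  -9.5 110.5]
```

View pics/side7.png

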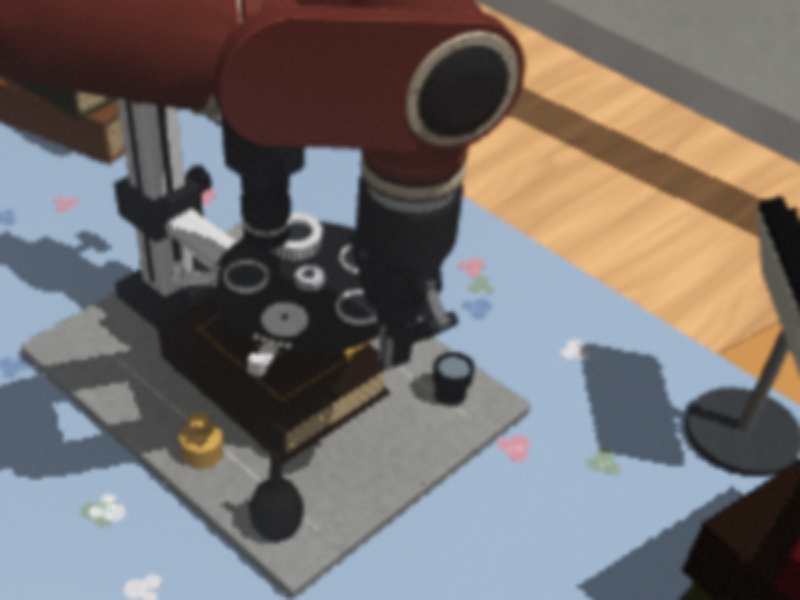

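Call:
servo_tool(commands=[0,0,0,0,0,0,0,0,0,0,0,0,0,0,0,0,0,0,0,0,0,0,0,0,0,0,0,0,0,0,0,0,0,0,0])

```text
t: 8.4
tool_pos: [0.5644, -0.1439, 0.1591]
tool_rot: [-1.563, 0.19, -0.185]
contact_force: [-0.2, -0.3, 0.2]
opening: -0.0002
```

```bash
python3 st.py 8 side
```

```text
[[ 0.972 -0.003  0.237]
 [-0.237 -0.     0.972]
 [-0.003 -1.    -0.001]] [ 0.5644 -0.1439  0.1591] [-0.38  0.01  1.78 -0.    1.35 -1.71] [-0.2 -0.3  0.2]
axle in tool mm [-22.2  -8.9 110.7]
```

View pics/side8.png

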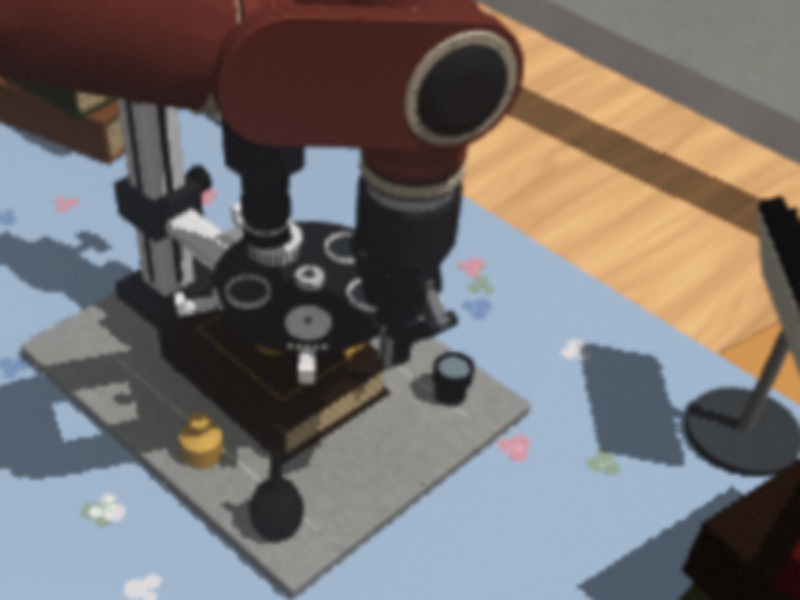

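Call:
servo_tool(commands=[0,0,0,0,-1,0,0,0,0,0,0,-2,0,0,0,0,0,0,-2.5,0,0,0,0,0,0,-2.5,0,0,0,0,0,0,-2.5,0,0,0,0,0,0,-2.5,0,0,0,0,0,0,-2.5,0,0,0,0,0,0,-2.5,0,0,0,0,0,0,-2.5,0,0,0,0,0,0,-2.5,0,0,0,0,0,0,-2.5,0,0,0,0,0,0,-2.5,0,0])

```text
t: 9.65
tool_pos: [0.5625, -0.1428, 0.4542]
tool_rot: [-1.563, 0.191, -0.184]
contact_force: [0.7, 0.3, 0.5]
opening: 0.0001
```

Call:
servo_tool(commands=[0,0,0,-1,0,-2.5,0,0,0,0,-1,0,-2.5,0,0,0,0,-1,0,-2.5,0,0,0,0,-1,0,-2.5,0,0,0,0,-1,0,-2.5,0,0,0,0,-1,0,-2.5,0,0,0,0,-1,0,-2.5,0,0,0,0,-1,0,-2.5,0,0,0,0,-1,0,-2.5,0,0,0,0,-1,0,-2.5,0,0,0,0,0,0,0,0])

```text
t: 10.75
tool_pos: [0.3999, -0.3685, 0.4725]
tool_rot: [-1.573, 0.172, -0.198]
contact_force: [0.2, -0.3, -0.8]
opening: -0.0001
```

```bash
python3 st.py 9 side top
```

```text
[[ 0.972  0.015  0.233]
 [-0.233 -0.012  0.972]
 [ 0.018 -1.    -0.008]] [ 0.3999 -0.3685  0.4725] [-0.88 -0.18  1.44  0.    1.86 -2.22] [ 0.2 -0.3 -0.8]
axle in tool mm [ 80.3 302.9 370.1]
```

View pics/side9.png

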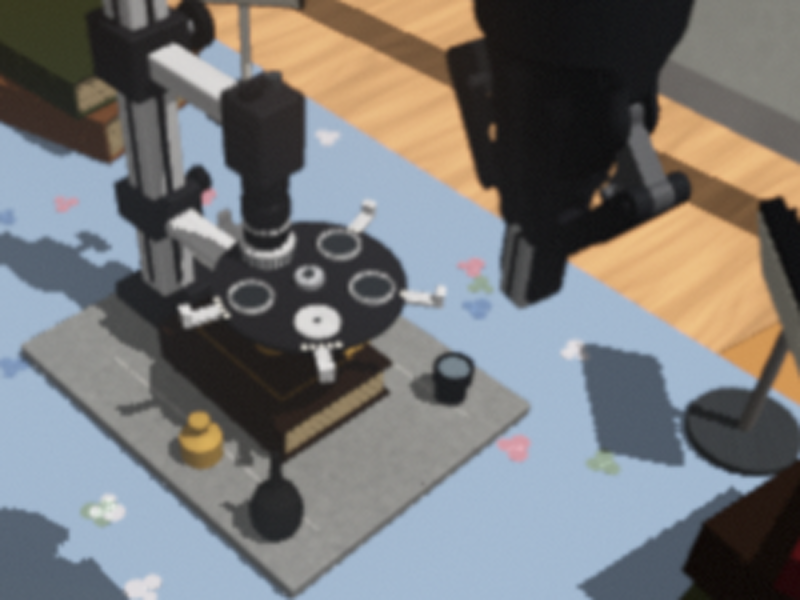

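View pics/top9.png

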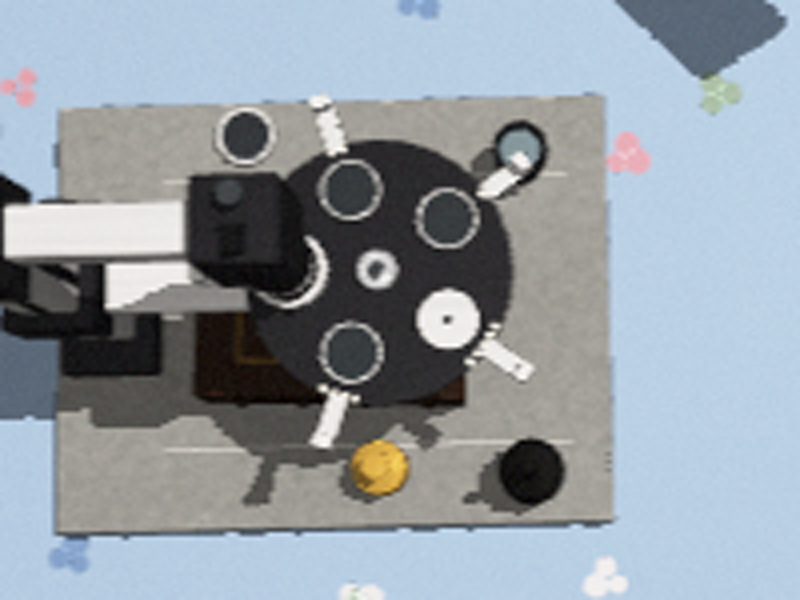

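```bash
python3 - <<'E'
import numpy as np,cv2
from h import *
for n in "09":
    d=np.load(f"side{n}.npz"); m=(d["frame"].min(2)>150).astype(np.uint8); q=np.zeros_like(m); q[110:165,200:320]=m[110:165,200:320]
    k,l,s,c=cv2.connectedComponentsWithStats(q); print(n,[(c[i].round(1).tolist(),ray(d,c[i],.172)[0][:2].round(4).tolist()) for i in range(1,k) if s[i,4]>15])
from station import ticket; print(ticket.finish_job())
E
```

```text
0 [([267.1, 111.8], [0.6222, -0.0144]), ([314.2, 118.5], [0.69, -0.1055]), ([256.4, 123.6], [0.5741, -0.0301]), ([305.4, 127.6], [0.6504, -0.1149]), ([233.8, 130.9], [0.518, -0.0158]), ([296.1, 130.0], [0.6283, -0.1068]), ([215.9, 137.0], [0.4744, -0.0055]), ([261.5, 154.2], [0.5152, -0.1136])]
9 [([223.8, 110.7], [0.5461, 0.0565]), ([243.6, 113.9], [0.5745, 0.0164]), ([305.6, 128.0], [0.65, -0.1162]), ([255.9, 123.7], [0.5728, -0.0297]), ([215.1, 137.0], [0.473, -0.0044]), ([258.7, 140.3], [0.5401, -0.0765]), ([261.0, 154.2], [0.5145, -0.1129])]
the job is handed in; nothing more can be done
None
```

The polariser is now straight below the lens, clicked into its detent, and I have handed the job in.

**What I did:** The polariser started one step (72°) clockwise of the lens. With the gripper shut, I pushed the one-dot tab counter-clockwise with the fingertips along the free side of the wheel. The force reading peaked at about 3.5 N at the points I read it. Past half a step the wheel snapped on by itself. I then drew the hand straight up and away to the side.

**Last checks:**
- **Position:** The last pictures show the tall knurled ring under the lens.
- **Detent:** The two tabs I compared in the side picture lie within about 2 mm of the tab positions at the start, so the wheel is sitting in a detent.
- **Surroundings:** The book, blower, loupe, spare filter and weight look unmoved. I did not look at the brush and folder again, though the hand stayed well above the table.
- **Hand:** It was clear of everything, and the force reading was only noise, at most about 1 N.
- **Time:** About 11 s of the 45 s was used.

No check failed. One move call was refused for a miscounted row and nothing moved. While approaching above the wheel, the tool drifted about 2 to 3 cm from the plan, still in free air, and I corrected it before lowering.

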